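# Refit the loose handle and shut the open purge valve

### The arm

A 7-joint arm with a two-finger parallel gripper is mounted at the origin on a cart in front of the work surface, level with it; the furniture and walls round the work are solid. World frame = base frame: x ahead of the robot, y to its left, z up, the work surface at z = 0. Lengths are in m, angles in rad, forces in N, time in s.
With the tool pointing down it reaches from about 0.425 to 0.925 m from the base axis. Payload 6.8 kg.
Tool frame: the origin (TCP) lies at the very end of the fingers, on their centre line; the grasp point (between the pads) lies 19 mm behind it; z points along the fingers, y is the direction in which the jaws open and shut (so a half turn about z gives the same grasp; the last joint's range is limited). The gripper opens to 88 mm and grips with 3 to 60 N. Pads are 20 mm wide; open, the fingers measure 115 mm over their backs; the gripper's body (75 mm by 178 mm) begins 61 mm behind the grasp point.
Start: joints at [0.995, 0.477, 0.022, 1.555, -0.011, 1.109, -0.083], TCP at [0.304, -0.602, 0.223] pointing down, gripper open.
Joint ranges: [-2.96, 2.96], [-0.34, 2.1], [-1.41, 1.46], [0.24, 2.44], [-1.37, 4.51], [0.17, 1.92], [-2.96, 2.96]. Speed limits (rad/s): [2.39, 2.39, 3.14, 3.14, 3.14, 3.14, 3.14].

### API

Orientations are given as a unit quaternion [x, y, z, w].
In Python, from station import robot gives the robot as it stands.
- The arm moves only by the tool jog_arm, never from a script. Its argument "targets" is a list of rows, each a list of 7 numbers: the shift along the tool's x, y, z in units of 60 mm (1.0 is 60 mm), then the turn, a rotation vector about the tool's x, y, z in units of 8 degrees (1.0 is 8 degrees), then the opening, from -1 (shut) to 1 (fully open), so that 0 is half open. In form: [[tx, ty, tz, rx, ry, rz, claw], ...]. A call has 1 to 10 rows; each row shifts and turns the commanded pose from where the row before left it, along the tool's axes as they then stand; what a row does not reach is not made up. A row lasts 1/8 s, in which the tool goes at most 62.5 mm and 10.7 degrees, less where a joint would pass 70% of its speed; a pose out of reach is approached as far as the arm can. A call is refused whole if a number of a shift passes 1 or a number of a turn 1, either way. A call with a gripper value outside its range is refused whole. The fingers move at their own pace and stop on an object; "force" is the grip in N (left out, the last holds). Time passes only in rows, so rows that do not move let the fingers close. It gives the time, the measured TCP pose, the force and the opening at its end, in the units of the state.
- robot.get_obs(): the state, without advancing time (a new reading comes with each control period).
- robot.read_camera(name): name is "side" or "top" or "wrist"; returns a dict with "frame" (384x512x3 uint8, red, green, blue), "fx", "fy", "cx", "cy" (pixels), "R" (3x3) and "t" (3): a world point X has camera coordinates R X + t; the wrist camera has in their place "T_tool_cam" (4x4, takes a point from camera to tool coordinates, whose origin is the TCP and whose axes are the flange's). Camera axes: x right, y down, z forward; pixel columns grow to the right and rows downward; lengths in m; the calibration is good to about 2 mm. A picture is of the moment at which its call begins: read the wrist's pose just before it. There is no depth.
- robot.job_done(): hands the job in, once; it reports no verdict.
The state is a dict: "t": time; "joints": joint angles; "joint_velocities": joint speeds; "joint_torque": joint torques, N m; "position": TCP position; "tool_rot": TCP orientation; "wrist_force": force on the tool from outside, world axes, zero at the start; "ft_torque": the same for the moment, N m; "finger_gap": opening from 0.0 (shut) to 1.0 (fully open).
Only numpy, scipy, OpenCV 4.12 (cv2) and the standard library are available. Lean on these libraries where they do the work, as an engineer would, in place of code of your own. Each camera call takes 0.05 s, during which the arm holds its last target.

### The job

One valve of the purge manifold is still part open and its handle has come off: the handle lies on its side on the table. Refit it on the bare spindle, letting it drop fully home without forcing it down, then turn it clockwise until the valve is shut against its stop, the grip bar in line with the row of valves. Do not disturb the settings of the other valves, and leave the handle on.

Things in the scene. Friction and masses are not known exactly. Their poses are not given: they have to be found in the camera images.
- handle: The loose black plastic valve handle, 76 mm tall when upright, about 110 g: a rectangular hub 40 mm (its x) by 30 mm (its y) by 50 mm tall under a grip bar. Origin: centre of the hub's open foot; z points from the foot to the bar. It starts lying on a 40 mm wide face of the hub, its z and x level, its z roughly to the robot's left, origin 15 mm above the table. Upright it stands by itself
- handle_bar (a point): Centre of the handle's grip bar, 63 mm from the foot along the handle's z. The bar is 60 mm long (along the handle's x), 16 mm thick (its y) and 26 mm tall (50 to 76 mm above the foot); below it the hub is 30 mm thick. Axes as the handle's
- manifold: Aluminium manifold fixed to the table: base plate 150 x 300 x 8 mm, header block 46 mm wide (x), 256 mm long (y), its top 42 mm above the table, with four valves in a row along y (-93, -31, 31, 93 mm), 62 mm apart; low tubes and a bar behind, a round gauge (top 94 mm high) at the +y end. Origin: on the table under the middle of the row. Fitted handles' tops are 132 mm above the table
- valve_bare: Brass bonnet of the valve without a handle, fixed on the header in any of the four places. Origin: on the header's top, on the spindle's axis; z up, y along the row
- spindle_seat (a point): Centre of the bare bonnet's top face, on the spindle's axis, 56 mm above the table: the handle's foot rests here when fully home. Axes fixed as the bonnet's. The rectangular socket in the foot is 26 mm (handle x) by 14 mm (handle y), 25 mm deep; it fits the tang either way round with 1 mm play a side, about 0.08 rad of play in turning
- spindle_top (a point): Top of the steel tang on the spindle's axis, 22.5 mm above the bonnet's face (axes as the bonnet's, they do not turn). Tang 24 by 12 mm, its top 5.5 mm tapered to 19 by 7 mm. Its long side starts 0.5 to 1.45 rad counter-clockwise (from above) from the row's line, exact angle not given. It takes about 0.15 N m to turn; clockwise a firm stop (shut), where the bar lies along the row within 0.08 rad
- valve_a: Brass bonnet of a neighbouring valve, fixed in the row; origin on the header's top, on its axis. It carries a handle of the same shape and size as the loose one, foot 14 mm above the header; it turns easily when touched (0.06 N m)
- valve_a_tip (a point): Middle of one end of the grip bar of valve_a's handle, at its top, 30 mm from its axis. The bar starts within 0.5 rad of crosswise to the row
- valve_b: Brass bonnet of a neighbouring valve, fixed in the row; origin on the header's top, on its axis. It carries a handle of the same shape and size as the loose one, foot 14 mm above the header; it turns easily when touched (0.06 N m)
- valve_b_tip (a point): Middle of one end of the grip bar of valve_b's handle, at its top, 30 mm from its axis. The bar starts within 0.5 rad of crosswise to the row
- valve_c: Brass bonnet of a neighbouring valve, fixed in the row; origin on the header's top, on its axis. It carries a handle of the same shape and size as the loose one, foot 14 mm above the header; it turns easily when touched (0.06 N m)
- valve_c_tip (a point): Middle of one end of the grip bar of valve_c's handle, at its top, 30 mm from its axis. The bar starts within 0.5 rad of crosswise to the row
Not all that is in view belongs to the job. What is shaped like the handle but pink or purple is not meant.

How it is judged:
At the end, for the whole second after the job is handed in: The handle stands upright on the bare valve, its foot within 3 mm of the bonnet's top face and 4 mm of the axis, its grip bar within 0.12 rad of the line of the row (shut), at rest and released; the other three handles are where they were (bar ends within 4 mm) (horizontal distance between handle and spindle_seat below 0.004 m and z of handle in the frame of spindle_seat below 0.003 m and angle between handle's own z axis and vertical below 0.09 rad and angle between the x axis of handle and the y axis of manifold, either way round below 0.12 rad and linear speed of handle below 0.01 m/s and distance of each of valve_a_tip, valve_b_tip, valve_c_tip from where it was at the start of the episode below 0.004 m); the robot touches nothing.
It fails at once if a neighbouring valve's setting is disturbed (its bar end moved by more than 4 mm) (distance of any of valve_a_tip, valve_b_tip, valve_c_tip from where it was at the start of the episode above 0.004 m).
It fails at once if the handle is forced down or sideways on the spindle before it is home (more than 60 N while its foot is over 6 mm above the seat) (contact force between handle and valve_bare above 60 N and z of handle in the frame of spindle_seat above 0.006 m).
It also fails if it takes over 64 s, if anything falls off the work surface, if the arm or the gripper's body presses on something with over 40 N, if the wrist force passes 120 N, or if a joint passes its speed limit or range.

## Working session

There is one attempt and no reset: what is moved stays moved. The work goes in short steps, Python scripts to look and compute and a tool call to move; the robot and the scene stay as the last step left them, time stands still between calls to the robot, and variables do not carry over. Pictures are saved under pics/ and viewed, and the job is handed in when it is done.

Besides the shell and the picture viewer there is one more tool, called after "Request:" as name([rows], argument=value, ...), one row to a line, values as JSON. jog_arm: Moves the arm, as the interface text tells. Its arguments: {"type":"object","properties":{"targets":{"type":"array"},"force":{"type":"number"}},"required":["targets"]}

```bash
mkdir -p pics; ls; cat > h.py <<'E'
import numpy as np, cv2
from station import robot
from scipy.spatial.transform import Rotation as Rn
def shot(name,fn):
    o=robot.get_obs(); c=robot.read_camera(name)
    cv2.imwrite('pics/'+fn,c['frame'][:,:,::-1]); c['obs']=o
    if 'T_tool_cam' in c:
        T=np.eye(4);T[:3,:3]=Rn.from_quat(o['tool_rot']).as_matrix();T[:3,3]=o['position']
        M=np.linalg.inv(T@np.array(c['T_tool_cam'])); c['R']=M[:3,:3];c['t']=M[:3,3]
    return c
def plane(c,u,v,z):
    R=np.array(c['R']);t=np.array(c['t']);C=-R.T@t
    d=R.T@np.array([(u-c['cx'])/c['fx'],(v-c['cy'])/c['fy'],1]); return C+d*(z-C[2])/d[2]
def proj(c,X):
    p=np.array(c['R'])@np.array(X)+np.array(c['t']); return c['fx']*p[0]/p[2]+c['cx'],c['fy']*p[1]/p[2]+c['cy']
E
python3 - <<'E'
from h import *
print(robot.get_obs())
for n in('side','top','wrist'):
    c=shot(n,n+'0.png'); print(n,c['fx'],c['cx'],c['cy'],-np.array(c['R']).T@c['t'],np.round(c['R'],3).tolist())
    np.save(n+'.npy',c,allow_pickle=True)
E
```

```text
pics
{'t': 0.0, 'joints': array([ 0.99492681,  0.47779597,  0.02233378,  1.55643218, -0.01150535,
        1.1093029 , -0.0830929 ]), 'joint_velocities': array([-0.00079659, -0.00096657, -0.00216259,  0.00067809, -0.00014556,
        0.00189629, -0.0016335 ]), 'joint_torque': array([-1.96260255e-03, -5.82852423e+01,  1.53406363e+00, -2.72606117e+01,
       -5.41800284e-02,  1.71157607e-02,  1.44493438e-04]), 'position': array([ 0.30407612, -0.60195854,  0.22169252]), 'tool_rot': array([ 9.72769329e-01,  2.31773626e-01, -2.70966739e-04, -8.63679568e-04]), 'wrist_force': array([-0.1723971 , -0.03206391, -0.05828839]), 'ft_torque': array([ 0.03294076,  0.01765365, -0.00376665]), 'finger_gap': 0.9988798803626826}
side 419.15617415496604 251.18327014276588 193.62333109101408 [0.19463197 0.59950903 0.65506282] [[-0.844, -0.537, -0.007], [-0.336, 0.539, -0.772], [0.418, -0.649, -0.635]]
top 385.84247721531784 256.49547086755723 190.65062580638318 [0.49129455 0.047519   0.94478392] [[0.004, -0.999, 0.035], [-0.998, -0.007, -0.07], [0.07, -0.035, -0.997]]
wrist 309.2508185391323 252.8620037391294 196.37928409366535 [ 0.37489543 -0.56725657  0.3844581 ] [[0.451, -0.893, -0.001], [-0.854, -0.432, 0.291], [-0.26, -0.13, -0.957]]
```

View pics/top0.png

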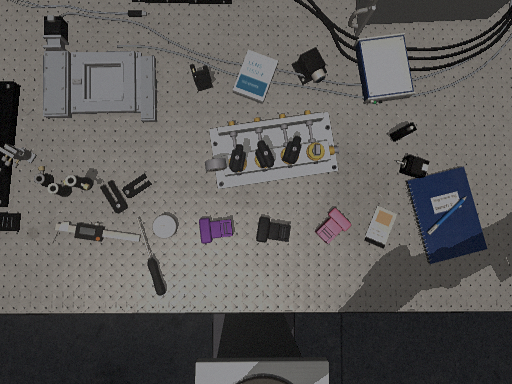

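View pics/side0.png

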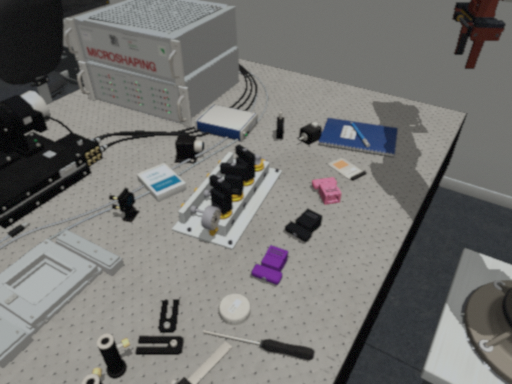

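```bash
python3 - <<'E'
from h import *
a=cv2.imread('pics/top0.png')
cv2.imwrite('pics/c1.png',np.vstack([cv2.resize(a[105:190,200:345],None,fx=5,fy=5,interpolation=cv2.INTER_CUBIC)]))
cv2.imwrite('pics/c2.png',cv2.resize(cv2.convertScaleAbs(a[205:255,240:310],alpha=2.5),None,fx=10,fy=10,interpolation=cv2.INTER_CUBIC))
E
```

```text
(no output)
```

View pics/c1.png

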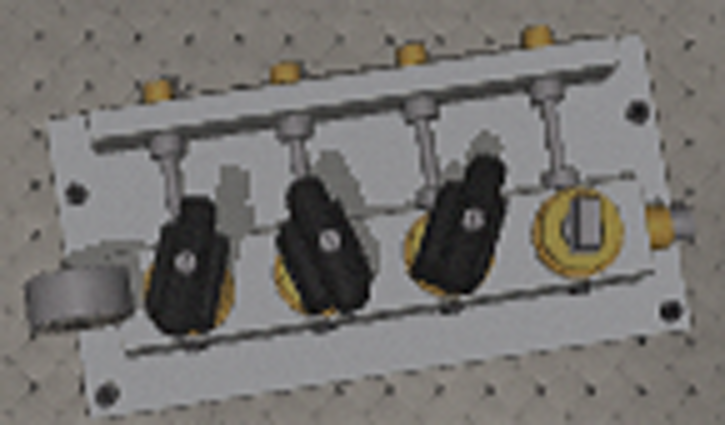

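View pics/c2.png

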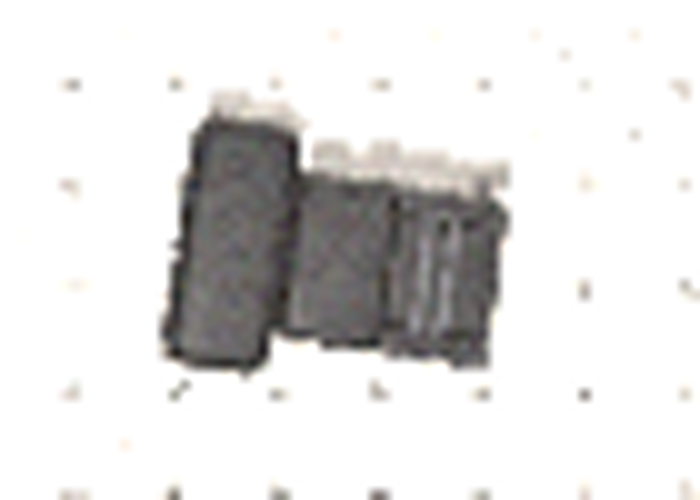

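```bash
python3 - <<'E'
from h import *
c=np.load('top.npy',allow_pickle=True).item()
P=[plane(c,240+x/10-.05,205+y/10-.05,.023)[:2] for x,y in[(205,120),(298,130),(265,368),(168,358)]]
H=[plane(c,240+x/10-.05,205+y/10-.05,.030)[:2] for x,y in[(503,200),(487,365)]]
print(np.round(P,4).tolist(),np.round(H,4).tolist()); 
bc=np.mean(P,0);x1=(P[0]+P[1]-P[2]-P[3])/2; print('bar c',bc,'xdir len',np.linalg.norm(x1),np.degrees(np.arctan2(x1[1],x1[0])),'zdir',bc-np.mean(H,0))
q=lambda x,y,z: plane(c,200+x/5-.2,105+y/5-.2,z)
S=[q(x,y,.0785)[:2] for x,y in[(576,198),(600,198),(600,248),(576,250)]]
print('tang',S,np.mean(S,0)); print('ring',q(578,232,.05),'row',[q(a,b,.042) for a,b in[(130,350),(650,275)]])
b=[q(a,b_,0.008) for a,b_ in[(77,193),(105,393),(670,310),(637,112)]]; print('screws',b,np.mean(b,0))
print(proj(c,[.5,0,.0]))
E
```

```text
[[0.4936, 0.0059], [0.4913, -0.0163], [0.4348, -0.0086], [0.4371, 0.0145]] [[0.4749, -0.0646], [0.4361, -0.0607]]
bar c [ 0.46419499 -0.0011381 ] xdir len 0.057026801414821554 -8.228408837405553 zdir [0.00868641 0.06150099]
tang [array([ 0.65927081, -0.11566039]), array([ 0.65939406, -0.12669136]), array([ 0.63633731, -0.12652712]), array([ 0.63530437, -0.11551086])] [ 0.64757664 -0.12109743]
ring [ 0.64861041 -0.12187571  0.05      ] row [array([0.59184506, 0.08853593, 0.042     ]), array([ 0.62974343, -0.15768184,  0.042     ])]
screws [array([0.67267045, 0.11674163, 0.008     ]), array([0.57451465, 0.1019963 , 0.008     ]), array([ 0.61766798, -0.17517968,  0.008     ]), array([ 0.71641184, -0.15964577,  0.008     ])] [ 0.64531623 -0.02902188  0.008     ]
(np.float64(262.4435740949366), np.float64(214.34224557958945))
```

```bash
cat >> h.py <<'E'
def pose(yaw,tilt=0):
    """tool x at yaw deg, pointing down, then rotated by tilt deg about world dir (yaw-90) [tool y]: positive tilt swings tool z towards +x_tool dir"""
    y=np.radians(yaw); x=np.array([np.cos(y),np.sin(y),0]); z=np.array([0,0,-1.]); M=np.c_[x,np.cross(z,x),z]
    return Rn.from_matrix(M)*Rn.from_rotvec([0,np.radians(tilt),0])
def plan(p,R,n,claw,grasp=False,start=None):
    o=robot.get_obs(); p0=np.array(o['position']);R0=Rn.from_quat(o['tool_rot'])
    p=np.array(p,float)
    rv=(R0.inv()*R).as_rotvec(); print('dist mm',np.round((p-p0)*1e3,1),'rv deg',np.round(np.degrees(rv),1))
    Rc=R0;pc=p0.copy();rows=[]
    for i in range(1,n+1):
        pt=p0+(p-p0)*i/n; Rt=R0*Rn.from_rotvec(rv*i/n)
        d=Rc.inv().apply(pt-pc)/.06; w=np.degrees((Rc.inv()*Rt).as_rotvec())/8
        d=np.round(d,2);w=np.round(w,2); rows.append([*d.tolist(),*w.tolist(),claw])
        pc=pc+Rc.apply(d*.06); Rc=Rc*Rn.from_rotvec(np.radians(w*8))
    for i in range(0,n,10): print(str([[float(v)+0.0 for v in r] for r in rows[i:i+10]]).replace('0.0,','0,').replace(' ',''))
def st():
    o=robot.get_obs(); R=Rn.from_quat(o['tool_rot']).as_matrix()
    print('t %.2f'%o['t'],'p',np.round(o['position'],4),'x',np.round(R[:,0],3),'z',np.round(R[:,2],3),'yaw',round(np.degrees(np.arctan2(R[1,0],R[0,0])),2),'q',np.round(o['joints'],2),'F',np.round(o['wrist_force'],1),'gap',round(o['finger_gap'],3))
E
python3 -c "
from h import *
plan([.46,-.031,.2],pose(81.8),14,1)"
```

```text
dist mm [155.9 571.1 -21.9] rv deg [ -0.1  -0.  -55. ]
[[0.47,-0.52,0.03,0,0,-0.49,1.0],[0.51,-0.49,0.02,0,0,-0.49,1.0],[0.54,-0.46,0.03,0,0,-0.49,1.0],[0.57,-0.41,0.03,0,0,-0.49,1.0],[0.59,-0.38,0.02,0,0,-0.5,1.0],[0.62,-0.33,0.03,0,0,-0.49,1.0],[0.65,-0.29,0.03,0,0,-0.49,1.0],[0.66,-0.25,0.02,0,0,-0.49,1.0],[0.67,-0.2,0.03,-0.01,0,-0.49,1.0],[0.69,-0.15,0.03,0,0,-0.49,1.0]]
[[0.7,-0.11,0.02,0,0,-0.49,1.0],[0.7,-0.06,0.03,0,0,-0.49,1.0],[0.7,-0.01,0.03,0,0,-0.49,1.0],[0.71,0.04,0.02,0,0,-0.49,1.0]]
```

Request:
jog_arm([
  [0.47,-0.52,0.03,0,0,-0.49,1.0],
  [0.51,-0.49,0.02,0,0,-0.49,1.0],
  [0.54,-0.46,0.03,0,0,-0.49,1.0],
  [0.57,-0.41,0.03,0,0,-0.49,1.0],
  [0.59,-0.38,0.02,0,0,-0.5,1.0],
  [0.62,-0.33,0.03,0,0,-0.49,1.0],
  [0.65,-0.29,0.03,0,0,-0.49,1.0],
  [0.66,-0.25,0.02,0,0,-0.49,1.0],
  [0.67,-0.2,0.03,0,0,-0.49,1.0],
  [0.69,-0.15,0.03,0,0,-0.49,1.0],
])

```text
t: 1.4
position: [0.4158, -0.1933, 0.2064]
tool_rot: [0.838, 0.546, -0.0, 0.0]
wrist_force: [-0.1, -0.6, -0.6]
finger_gap: 1.001
```

Request:
jog_arm([
  [0.7,-0.11,0.02,0,0,-0.49,1.0],
  [0.7,-0.06,0.03,0,0,-0.49,1.0],
  [0.7,-0.01,0.03,0,0,-0.49,1.0],
  [0.71,0.04,0.02,0,0,-0.49,1.0],
  [0,0,0,0,0,0,1],
])

```text
t: 2.02
position: [0.4607, -0.0279, 0.2005]
tool_rot: [0.754, 0.657, 0.001, -0.0]
wrist_force: [-0.6, -0.4, -0.3]
finger_gap: 1.002
```

```bash
python3 -c "
from h import *
st(); c=shot('wrist','w1.png'); np.save('w1.npy',c,allow_pickle=True)
plan([.46,-.031,.2],pose(81.8,58),8,1)"
```

```text
t 2.02 p [ 0.4607 -0.0279  0.2005] x [0.137 0.991 0.001] z [ 0.     0.001 -1.   ] yaw 82.11 q [ 0.36  0.19 -0.48  2.04  0.1   0.93 -0.31] F [-0.6 -0.4 -0.3] gap 1.002
dist mm [-0.1 -0.8 -0.3] rv deg [-0.1 58.   0.1]
[[0,0,0,0,0.91,0,1.0],[0,0,0,0,0.9,0,1.0],[-0.01,0,0,0,0.91,0,1.0],[0,0,0,-0.01,0.9,0,1.0],[0,0,0,0,0.91,0.01,1.0],[0,0,0,0,0.91,0,1.0],[0,0,0,0,0.9,0,1.0],[-0.01,0,0,0,0.91,0,1.0]]
```

View pics/w1.png

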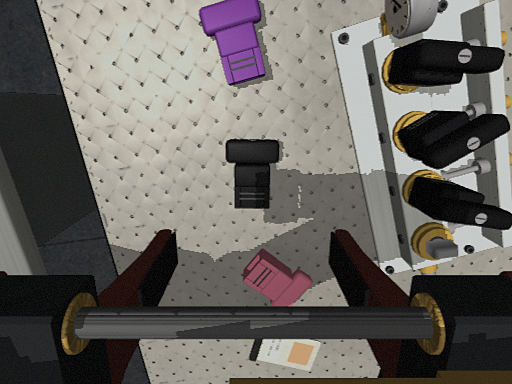

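```bash
python3 - <<'E'
from h import *
c=np.load('w1.npy',allow_pickle=True).item()
f=c['frame']
cv2.imwrite('pics/w1a.png',cv2.resize(cv2.convertScaleAbs(f[125:225,205:325,::-1],alpha=2),None,fx=6,fy=6,interpolation=cv2.INTER_CUBIC))
cv2.imwrite('pics/w1b.png',cv2.resize(f[200:290,380:480,::-1],None,fx=6,fy=6,interpolation=cv2.INTER_CUBIC))
E
```

```text
(no output)
```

View pics/w1a.png

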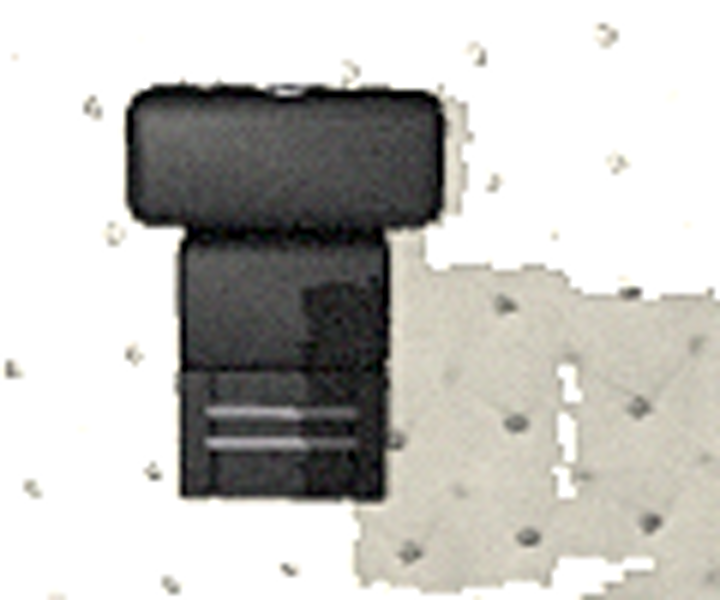

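View pics/w1b.png

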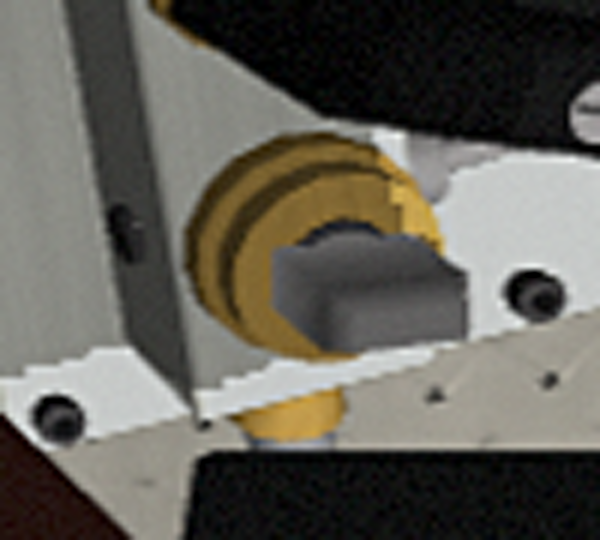

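Request:
jog_arm([
  [0,0,0,0,0.9,0,1],
  [0,0,0,0,0.9,0,1],
  [0,0,0,0,0.9,0,1],
  [0,0,0,0,0.9,0,1],
  [0,0,0,0,0.9,0,1],
  [0,0,0,0,0.9,0,1],
  [0,0,0,0,0.9,0,1],
  [0,0,0,0,0,0,1],
])

```text
t: 3.08
position: [0.4592, -0.0342, 0.1986]
tool_rot: [0.687, 0.589, 0.322, -0.279]
wrist_force: [0.1, -0.6, -0.3]
finger_gap: 1.003
```

```bash
python3 -c "
from h import *
st()"
```

```text
t 3.08 p [ 0.4592 -0.0342  0.1986] x [0.099 0.63  0.771] z [ 0.113  0.762 -0.637] yaw 81.1 q [ 0.92  0.46 -0.54  2.04 -0.71  1.09  0.71] F [ 0.1 -0.6 -0.3] gap 1.003
```

```bash
python3 - <<'E'
from h import *
c=np.load('w1.npy',allow_pickle=True).item()
q=lambda x,y,z: plane(c,205+x/6-.4,125+y/6-.4,z)[:2]
B=[q(*p,.023) for p in[(128,92),(442,92),(442,226),(128,226)]]
F=[q(*p,.030) for p in[(180,497),(386,497)]]; N=[q(*p,.030) for p in[(180,240),(386,240)]]
print(np.round(B,4).tolist(),np.round(F,4).tolist(),np.round(N,4).tolist())
x=F[1]-F[0]; print(np.linalg.norm(x),np.degrees(np.arctan2(x[1],x[0])),np.mean(B,0),np.mean(F,0), np.mean(B,0)-np.mean(F,0))
x=B[1]-B[0]; print(np.linalg.norm(x),np.degrees(np.arctan2(x[1],x[0])))
q=lambda x,y,z: plane(c,380+x/6-.4,200+y/6-.4,z)[:2]
T=[q(*p,.0785) for p in[(345,297),(465,285),(465,338),(335,348)]]; print(np.round(T,4).tolist(),np.mean(T,0))
plan([.46,-.034,.16],pose(82,-35),12,1)
E
```

```text
[[0.4364, 0.0157], [0.4929, 0.0079], [0.4901, -0.0165], [0.4324, -0.0086]] [[0.4346, -0.06], [0.4733, -0.0653]] [[0.4422, -0.0112], [0.4793, -0.0163]]
0.03906477026807598 -7.859188177011125 [ 4.62969571e-01 -3.62913933e-04] [ 0.45393787 -0.0626607 ] [0.0090317  0.06229779]
0.057003635533836555 -7.87984000107187
[[0.6362, -0.1161], [0.6562, -0.1166], [0.6567, -0.1267], [0.6349, -0.1256]] [ 0.64599434 -0.12124393]
dist mm [  0.8   0.2 -38.6] rv deg [ -0.2 -85.4  -0.7]
[[-0.04,0,0.03,0,-0.89,-0.01,1.0],[-0.04,0,0.04,0,-0.89,0,1.0],[-0.03,0,0.05,-0.01,-0.89,-0.01,1.0],[-0.02,0,0.04,0,-0.89,-0.01,1.0],[-0.02,0.01,0.05,0,-0.89,-0.01,1.0],[-0.02,0,0.06,0,-0.89,0,1.0],[0,0,0.05,0,-0.89,-0.01,1.0],[0,0,0.05,0,-0.89,-0.01,1.0],[0,0,0.06,-0.01,-0.89,-0.01,1.0],[0.02,0,0.05,0,-0.89,0,1.0]]
[[0.02,0,0.05,0,-0.89,-0.01,1.0],[0.02,0,0.05,0,-0.89,-0.01,1.0]]
```

Request:
jog_arm([
  [0,0,0.03,0,-0.9,0,1],
  [0,0,0.03,0,-0.9,0,1],
  [0,0,0.03,0,-0.9,0,1],
  [0,0,0.03,0,-0.9,0,1],
  [0,0,0.03,0,-0.9,0,1],
  [0,0,0,0,-0.9,0,1],
  [0,0,0,0,-0.9,0,1],
  [0,0,0,0,-0.9,0,1],
  [0,0,0,0,-0.9,0,1],
  [0,0,0,0,-0.9,0,1],
])

```text
t: 4.32
position: [0.4619, -0.0255, 0.1953]
tool_rot: [0.743, 0.642, -0.141, 0.127]
wrist_force: [0.4, 0.4, -0.4]
finger_gap: 1.001
```

Request:
jog_arm([
  [0,0,0,0,-0.9,0,1],
  [0,0,0,0,-0.8,0,1],
  [0,0,0,0,0,0,1],
  [0,0,0,0,0,0,1],
])

```text
t: 4.82
position: [0.4611, -0.0263, 0.1941]
tool_rot: [0.721, 0.624, -0.227, 0.198]
wrist_force: [0.6, -0.2, 1.0]
finger_gap: 0.998
```

```bash
python3 -c "
from h import *
st(); R=pose(82,-35); z=R.as_matrix()[:,2]; g=np.array([.4565,-.0438,.0105])
plan(g-.08*z,R,4,1)"
```

```text
t 4.83 p [ 0.4611 -0.0263  0.1941] x [ 0.119  0.81  -0.575] z [-0.081 -0.569 -0.818] yaw 81.66 q [-0.1   0.36 -0.42  2.    0.64  1.31 -1.  ] F [ 0.6 -0.2  1. ] gap 0.998
dist mm [   1.7   27.9 -118. ] rv deg [-0.   0.1 -0.3]
[[0.38,-0.01,0.34,0,0,-0.01,1.0],[0.38,-0.01,0.33,0,0.01,-0.01,1.0],[0.37,-0.01,0.34,0,0,-0.01,1.0],[0.38,-0.01,0.33,-0.01,0,-0.01,1.0]]
```

Request:
jog_arm([
  [0.38,-0.01,0.34,0,0,-0.04,1],
  [0.38,-0.01,0.33,0,0,0,1],
  [0.38,-0.01,0.34,0,0,0,1],
  [0.38,-0.01,0.33,0,0,0,1],
  [0,0,0.35,0,0,0,1],
  [0,0,0.35,0,0,0,1],
  [0,0,0,0,0,0,1],
  [0,0,0,0,0,0,1],
])

```text
t: 5.82
position: [0.4591, -0.0219, 0.0413]
tool_rot: [0.719, 0.626, -0.229, 0.197]
wrist_force: [0.0, 0.1, -0.3]
finger_gap: 1.0
```

```bash
python3 -c "
from h import *
st(); R=pose(82,-35); g=np.array([.4565,-.0438,.0105])
plan(g,R,2,1); shot('side','s1.png');shot('wrist','w2.png')"
```

```text
t 5.83 p [ 0.4591 -0.0219  0.0413] x [ 0.113  0.81  -0.576] z [-0.082 -0.57  -0.817] yaw 82.07 q [-0.16  0.61 -0.37  2.07  0.8   1.09 -1.25] F [ 0.   0.1 -0.3] gap 1.0
dist mm [ -2.6 -21.9 -30.8] rv deg [-0.1  0.2  0.1]
[[0,0,0.32,-0.01,0.01,0,1.0],[0,0.01,0.31,0,0.01,0.01,1.0]]
```

View pics/s1.png

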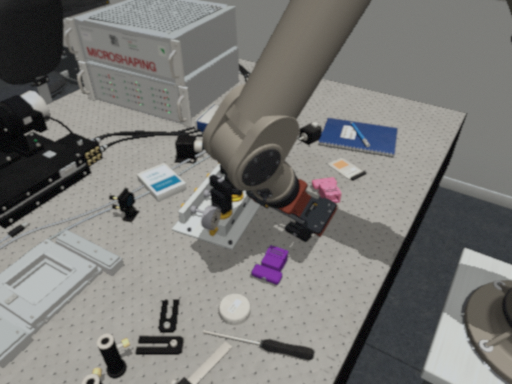

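View pics/w2.png

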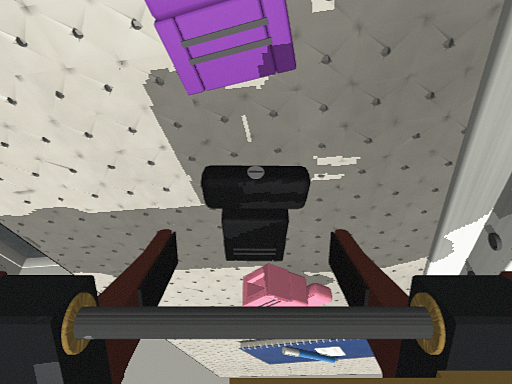

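Request:
jog_arm([
  [0,0,0.32,0,0,0,1],
  [0,0,0.3,0,0,0,1],
  [0,0,0,0,0,0,1],
])

```text
t: 6.3
position: [0.4541, -0.0448, 0.0091]
tool_rot: [0.719, 0.625, -0.231, 0.197]
wrist_force: [-0.4, -0.7, 0.4]
finger_gap: 0.999
```

Request:
jog_arm([
  [0,0,0,0,0,0,-1],
  [0,0,0,0,0,0,-1],
  [0,0,0,0,0,0,-1],
  [0,0,0,0,0,0,-1],
  [0,0,0,0,0,0,-1],
  [0,0,0,0,0,0,-1],
], force=30)

```text
t: 7.05
position: [0.4558, -0.0429, 0.0104]
tool_rot: [0.719, 0.626, -0.229, 0.197]
wrist_force: [0.7, 1.1, 0.8]
finger_gap: 0.454
```

```bash
python3 -c "
from h import *
st()"
```

```text
t 7.05 p [ 0.4558 -0.0429  0.0104] x [ 0.112  0.81  -0.576] z [-0.082 -0.57  -0.817] yaw 82.15 q [-0.14  0.66 -0.34  2.1   0.85  1.03 -1.28] F [0.7 1.1 0.8] gap 0.454
```

Request:
jog_arm([
  [-0.15,0,-0.2,0,0,0,-1],
  [-0.35,0,-0.5,0,0,0,-1],
  [-0.35,0,-0.5,0,0.5,0,-1],
  [0,0,0,0,0.8,0,-1],
  [0,0,0,0,0.8,0,-1],
  [0,0,0,0,0.8,0,-1],
  [0,0,0,0,0.8,0,-1],
  [0,0,0,0,0.8,0,-1],
  [0,0,0,0,0.8,0,-1],
  [0,0,0,0,0.8,0,-1],
])

```text
t: 8.3
position: [0.4559, -0.0434, 0.0996]
tool_rot: [0.749, 0.652, 0.09, -0.079]
wrist_force: [0.5, 0.2, -1.7]
finger_gap: 0.448
```

Request:
jog_arm([
  [0,0,0,0,0.8,0,-1],
  [0,0,0,0,0.8,0,-1],
  [0,0,0,0,0.8,0,-1],
  [0,0,0,0,0.8,0,-1],
  [0,0,0,0,0.8,0,-1],
  [0,0,0,0,0.8,0,-1],
  [0,0,0,0,0.35,0,-1],
  [0,0,0,0,0,0,-1],
])

```text
t: 9.3
position: [0.4557, -0.0442, 0.0982]
tool_rot: [0.671, 0.581, 0.347, -0.303]
wrist_force: [-0.1, 0.0, -0.3]
finger_gap: 0.456
```

```bash
python3 -c "
from h import *
st(); plan([.45,-.04,.1],pose(82.15,55),3,-1); shot('side','s2.png');shot('wrist','w3.png')
a=cv2.imread('pics/s2.png'); cv2.imwrite('pics/s2c.png',cv2.resize(a[120:280,200:400],None,fx=3.5,fy=3.5))"
```

```text
t 9.30 p [ 0.4557 -0.0442  0.0982] x [0.084 0.57  0.817] z [ 0.113  0.81  -0.576] yaw 81.61 q [ 1.24  0.87 -0.93  2.02 -0.34  0.85  0.53] F [-0.1  0.  -0.3] gap 0.456
dist mm [-5.7  4.2  1.8] rv deg [ 0.1  0.2 -0.3]
[[0.02,-0.03,0.01,0,0.01,-0.01,-1.0],[0.02,-0.04,0.01,0.01,0,-0.02,-1.0],[0.02,-0.03,0.01,0,0.01,-0.01,-1.0]]
```

View pics/s2c.png

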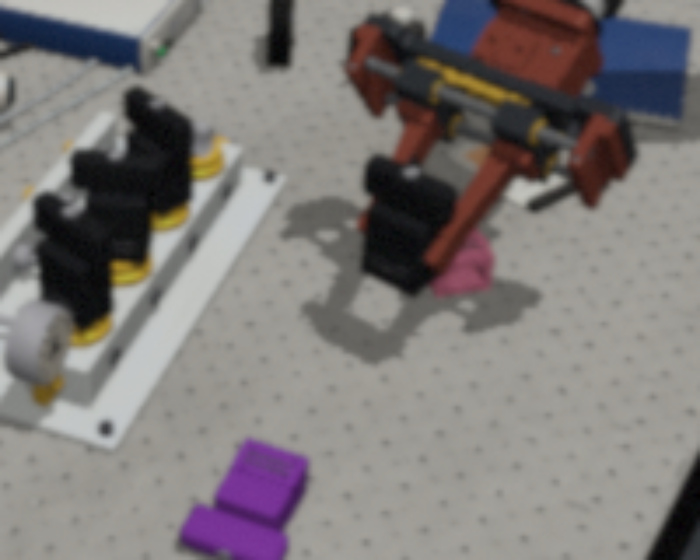

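View pics/w3.png

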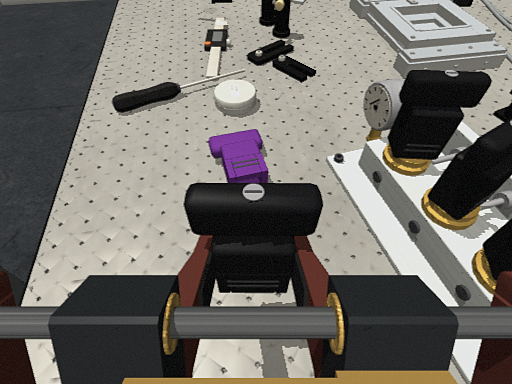

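Request:
jog_arm([
  [0.19,0,0.27,0,0.02,0,-1],
  [-0.34,0,0.24,0,0,0,-1],
  [-0.34,0,0.24,0,0,0,-1],
  [-0.27,0,0.19,0,0,0,-1],
  [0,0,0,0,0,0,-1],
  [0,0,0,0,0,0,-1],
])

```text
t: 10.15
position: [0.4588, -0.0229, 0.0295]
tool_rot: [0.67, 0.582, 0.347, -0.304]
wrist_force: [0.1, -0.8, -0.3]
finger_gap: 0.455
```

```bash
python3 -c "
from h import *
st(); shot('side','s3.png')
o=robot.get_obs();R=Rn.from_quat(o['tool_rot']).as_matrix(); print(o['position']-.0189*R[:,0]+.0077*R[:,2])
a=cv2.imread('pics/s3.png'); cv2.imwrite('pics/s3c.png',cv2.resize(a[120:280,200:400],None,fx=3.5,fy=3.5))"
```

```text
t 10.15 p [ 0.4588 -0.0229  0.0295] x [0.081 0.568 0.819] z [ 0.112  0.811 -0.574] yaw 81.85 q [ 1.17  0.99 -0.88  2.04 -0.3   0.73  0.57] F [ 0.1 -0.8 -0.3] gap 0.455
[ 0.45818353 -0.02761767  0.00969751]
```

View pics/s3c.png

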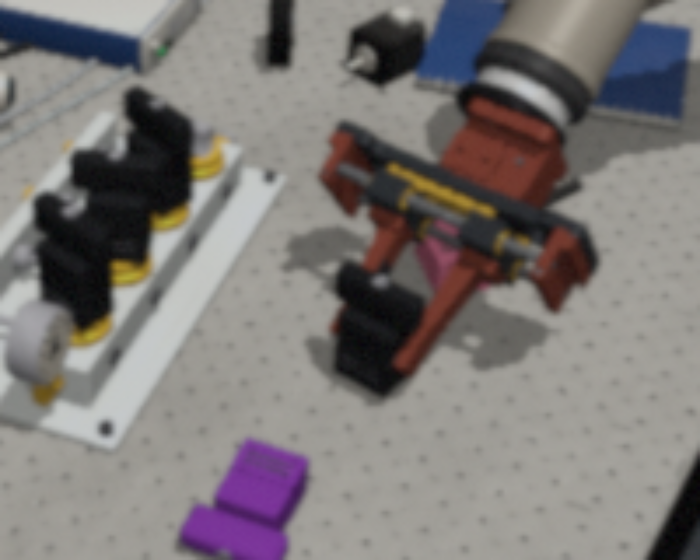

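Request:
jog_arm([
  [-0.095,0,0.067,0,0,0,-1],
  [-0.02,0,0.014,0,0,0,-1],
  [0,0,0,0,0,0,-1],
  [0,0,0,0,0,0,-1],
])

```text
t: 10.7
position: [0.4585, -0.0233, 0.0204]
tool_rot: [0.67, 0.582, 0.347, -0.304]
wrist_force: [0.4, 0.4, -1.6]
finger_gap: 0.451
```

Request:
jog_arm([
  [-0.013,0,0.01,0,0,0,-1],
  [-0.013,0,0.01,0,0,0,-1],
  [0,0,0,0,0,0,-1],
])

```text
t: 11.08
position: [0.4585, -0.0233, 0.0195]
tool_rot: [0.67, 0.582, 0.348, -0.304]
wrist_force: [-4.0, -5.5, 9.6]
finger_gap: 0.455
```

```bash
python3 -c "
from h import *
st()
o=robot.get_obs();R=Rn.from_quat(o['tool_rot']).as_matrix(); print(o['position']-.0189*R[:,0]+.0077*R[:,2])"
```

```text
t 11.07 p [ 0.4585 -0.0233  0.0195] x [0.082 0.567 0.82 ] z [ 0.112  0.812 -0.573] yaw 81.8 q [ 1.17  1.01 -0.87  2.04 -0.29  0.72  0.58] F [-4.  -5.5  9.6] gap 0.455
[ 4.57836055e-01 -2.77559753e-02 -4.03311651e-04]
```

Request:
jog_arm([
  [0,0,0,0,0,0,1],
  [0,0,0,0,0,0,1],
  [0,0,0,0,0,0,1],
  [0,0,0,0,0,0,1],
  [0,0,-0.3,0,0,0,1],
  [0,0,-0.8,0,0,0,1],
  [0,0,-0.8,0,0,0,1],
  [0.3,0,-0.8,0,0,0,1],
  [0.6,0,-0.5,0,0,0,1],
  [0,0,0,0,0,0,1],
])

```text
t: 12.32
position: [0.4428, -0.1493, 0.1752]
tool_rot: [0.67, 0.583, 0.348, -0.301]
wrist_force: [-0.5, 1.1, -0.3]
finger_gap: 0.999
```

```bash
python3 -c "
from h import *
st(); shot('side','s4.png');c=shot('wrist','w4.png');shot('top','t4.png')
plan([.54,-.12,.27],pose(90),14,1)
"
```

```text
t 12.32 p [ 0.4428 -0.1493  0.1752] x [0.08  0.571 0.817] z [ 0.115  0.809 -0.577] yaw 82.07 q [ 1.36  0.77 -0.92  1.87 -0.32  1.16  0.54] F [-0.5  1.1 -0.3] gap 0.999
dist mm [99.2 27.9 97.9] rv deg [  3.6 -54.9  -7.4]
[[0.12,0.11,-0.03,0.03,-0.49,-0.07,1.0],[0.13,0.11,-0.03,0.03,-0.49,-0.06,1.0],[0.11,0.12,-0.05,0.04,-0.49,-0.07,1.0],[0.12,0.11,-0.05,0.03,-0.49,-0.07,1.0],[0.1,0.12,-0.06,0.03,-0.49,-0.06,1.0],[0.11,0.11,-0.07,0.03,-0.49,-0.07,1.0],[0.09,0.12,-0.08,0.03,-0.49,-0.07,1.0],[0.09,0.12,-0.08,0.04,-0.49,-0.06,1.0],[0.08,0.12,-0.09,0.03,-0.49,-0.07,1.0],[0.08,0.11,-0.09,0.03,-0.49,-0.06,1.0]]
[[0.07,0.12,-0.1,0.03,-0.49,-0.07,1.0],[0.06,0.12,-0.11,0.03,-0.49,-0.07,1.0],[0.05,0.12,-0.11,0.04,-0.49,-0.06,1.0],[0.04,0.12,-0.11,0.03,-0.49,-0.07,1.0]]
```

View pics/s4.png

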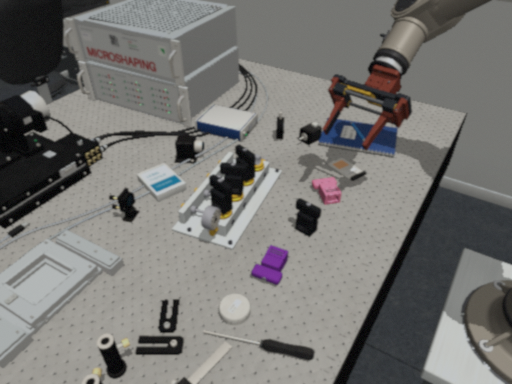

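View pics/t4.png

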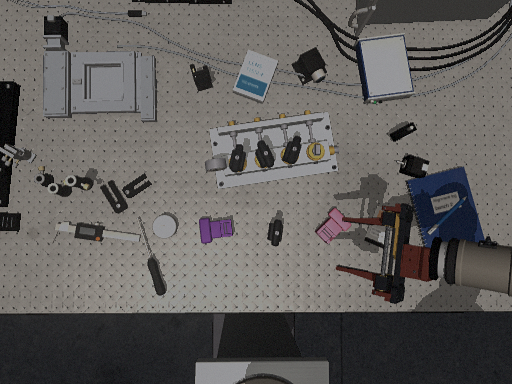

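Request:
jog_arm([
  [0.2,0.2,-0.05,0.05,-0.85,-0.1,1],
  [0.2,0.2,-0.05,0.05,-0.85,-0.1,1],
  [0.2,0.2,-0.08,0.05,-0.85,-0.1,1],
  [0.2,0.2,-0.1,0.05,-0.85,-0.1,1],
  [0.2,0.2,-0.1,0.05,-0.85,-0.1,1],
  [0.15,0.2,-0.1,0.05,-0.85,-0.1,1],
  [0.1,0.2,-0.1,0.05,-0.85,-0.1,1],
  [0.1,0.2,-0.1,0.05,-0.85,-0.1,1],
  [0,0,0,0,0,0,1],
])

```text
t: 13.6
position: [0.541, -0.1064, 0.2526]
tool_rot: [0.711, 0.703, 0.003, -0.004]
wrist_force: [-0.8, 0.1, 0.4]
finger_gap: 0.995
```

```bash
python3 -c "
from h import *
st()
plan([.672,-.115,.23],pose(175),12,1)
"
```

```text
t 13.60 p [ 0.541  -0.1064  0.2526] x [0.011 1.    0.01 ] z [-0.001  0.01  -1.   ] yaw 89.35 q [ 0.71  0.34 -0.78  1.78  0.25  1.13 -0.16] F [-0.8  0.1  0.4] gap 0.995
dist mm [131.   -8.6 -22.6] rv deg [  0.4  -0.5 -85.6]
[[-0.01,0.18,0.03,0,-0.01,-0.89,1.0],[-0.03,0.18,0.03,0.01,0,-0.89,1.0],[-0.06,0.17,0.03,0,-0.01,-0.9,1.0],[-0.07,0.17,0.03,0.01,0,-0.89,1.0],[-0.1,0.16,0.03,0,-0.01,-0.89,1.0],[-0.11,0.14,0.04,0,0,-0.89,1.0],[-0.14,0.12,0.03,0.01,-0.01,-0.89,1.0],[-0.14,0.11,0.03,0,0,-0.9,1.0],[-0.16,0.09,0.03,0.01,-0.01,-0.89,1.0],[-0.17,0.07,0.03,0,0,-0.89,1.0]]
[[-0.18,0.05,0.03,0,-0.01,-0.89,1.0],[-0.18,0.03,0.03,0.01,0,-0.9,1.0]]
```

Request:
jog_arm([
  [-0.01,0.18,0.03,0,-0.01,-0.89,1],
  [-0.03,0.18,0.03,0.01,0,-0.89,1],
  [-0.06,0.17,0.03,0,-0.01,-0.9,1],
  [-0.07,0.17,0.03,0.01,0,-0.89,1],
  [-0.1,0.16,0.03,0,-0.01,-0.89,1],
  [-0.11,0.14,0.04,0,0,-0.89,1],
  [-0.14,0.12,0.03,0.01,-0.01,-0.89,1],
  [-0.14,0.11,0.03,0,0,-0.9,1],
  [-0.16,0.09,0.03,0.01,-0.01,-0.89,1],
  [-0.17,0.07,0.03,0,0,-0.89,1],
])

```text
t: 14.85
position: [0.6482, -0.1209, 0.2317]
tool_rot: [0.17, 0.985, 0.001, -0.003]
wrist_force: [0.4, -0.1, -0.5]
finger_gap: 1.004
```

Request:
jog_arm([
  [-0.18,0.05,0.03,0,-0.01,-0.89,1],
  [-0.18,0.03,0.03,0.01,0,-0.9,1],
  [0,0,0,0,0,0,1],
  [0,0,0,0,0,0,1],
])

```text
t: 15.35
position: [0.6705, -0.1212, 0.2294]
tool_rot: [0.049, 0.999, -0.0, -0.001]
wrist_force: [0.2, 0.6, -0.2]
finger_gap: 0.999
```

```bash
python3 -c "
from h import *
st(); c=shot('wrist','w5.png'); np.save('w5.npy',c,allow_pickle=True)
print(proj(c,[.647,-.121,.0785]))
"
```

```text
t 15.35 p [ 0.6705 -0.1212  0.2294] x [-0.995  0.097  0.003] z [-0.003 -0.001 -1.   ] yaw 174.41 q [ 0.71  0.68 -1.    1.48  0.58  1.3   1.13] F [ 0.2  0.6 -0.2] gap 0.999
(np.float64(252.19990072404292), np.float64(161.39689353093837))
```

View pics/w5.png

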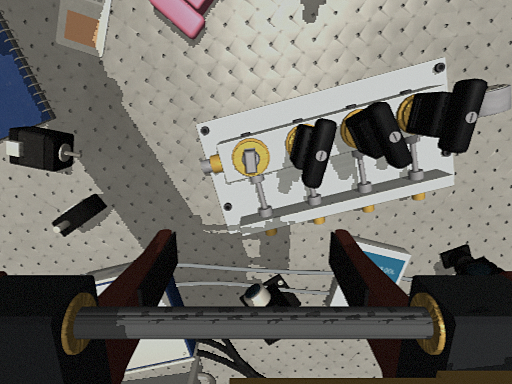

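```bash
python3 - <<'E'
from h import *
f=np.load('w5.npy',allow_pickle=True).item()['frame']
cv2.imwrite('pics/w5a.png',cv2.resize(f[130:190,215:290,::-1],None,fx=10,fy=10,interpolation=cv2.INTER_CUBIC))
E
```

View pics/w5a.png

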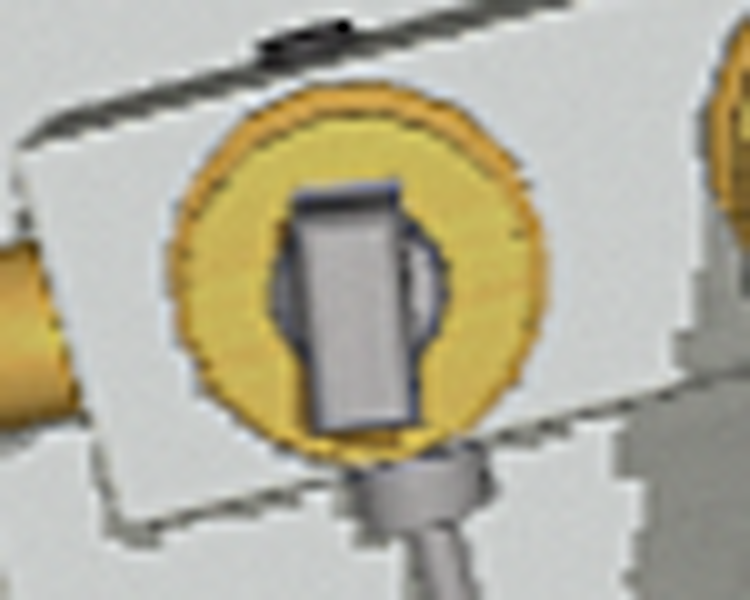

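```bash
python3 - <<'E'
from h import *
c=np.load('w5.npy',allow_pickle=True).item()
q=lambda x,y,z: plane(c,215+x/10-.45,130+y/10-.45,z)[:2]
def an(a,b): d=a-b; return np.degrees(np.arctan2(d[1],d[0]))
T=[q(*p,.0785) for p in[(305,220),(390,213),(408,412),(322,422)]]
print('centre',np.mean(T,0),'angL',an(T[0],T[3])%180,an(T[1],T[2])%180, np.linalg.norm(T[0]-T[3]),np.linalg.norm(T[0]-T[1]))
S=[q(*p,.073) for p in[(290,190),(400,184),(420,425),(312,435)]]
print('centre',np.mean(S,0),'angL',an(S[0],S[3])%180,an(S[1],S[2])%180, np.linalg.norm(S[0]-S[3]),np.linalg.norm(S[0]-S[1]))
# bonnet top face circle
print('ringtop?',q(358,275,.056), 'base of ring', q(362,270,.05))
# header edges
print('row',an(q(490,440,.042),q(750,372,.042))%180, an(q(40,135,.042),q(560,0,.042))%180)
E
```

```text
centre [ 0.64671852 -0.12304855] angL 178.80629440835648 179.61170366278472 0.02094114054875883 0.008651859638470238
centre [ 0.64685759 -0.12319598] angL 179.0629754650916 179.25176977734247 0.025813952808381786 0.011339512812214427
ringtop? [ 0.64599299 -0.12302937] base of ring [ 0.64644753 -0.12268863]
row 99.41489412715538 98.74914936876108
```

```bash
python3 -c "
from h import *
plan([.482,-.026,.23],pose(171.9),6,1)
"
```

```text
dist mm [-188.7   95.     0.2] rv deg [-0.1 -0.1  2.5]
[[0.55,0.21,0,0,0,0.05,1.0],[0.55,0.21,0,0,0,0.06,1.0],[0.55,0.2,0,0,-0.01,0.05,1.0],[0.55,0.2,0,-0.01,0,0.05,1.0],[0.55,0.2,0,0,0,0.06,1.0],[0.56,0.19,0,0,0,0.05,1.0]]
```

Request:
jog_arm([
  [0.55,0.21,0,0,0,0.05,1],
  [0.55,0.21,0,0,0,0.06,1],
  [0.55,0.2,0,0,-0.01,0.05,1],
  [0.55,0.2,0,0,0,0.05,1],
  [0.55,0.2,0,0,0,0.06,1],
  [0.56,0.19,0,0,0,0.05,1],
  [0,0,0,0,0,0,1],
  [0,0,0,0,0,0,1],
])

```text
t: 16.4
position: [0.4828, -0.0265, 0.2306]
tool_rot: [0.07, 0.998, -0.001, 0.001]
wrist_force: [0.5, -0.7, 0.5]
finger_gap: 1.003
```

```bash
python3 -c "
from h import *
st(); c=shot('wrist','w6.png'); np.save('w6.npy',c,allow_pickle=True)
print(proj(c,[.4578,-.0278,.076]))
cv2.imwrite('pics/w6a.png',cv2.resize(cv2.convertScaleAbs(c['frame'][115:205,200:310,::-1],alpha=2.5),None,fx=7,fy=6*7/6,interpolation=cv2.INTER_CUBIC))
"
```

```text
t 16.40 p [ 0.4828 -0.0265  0.2306] x [-0.99   0.14  -0.002] z [ 0.002 -0.002 -1.   ] yaw 171.94 q [ 0.91  0.36 -1.18  1.94  0.38  1.09  1.  ] F [ 0.5 -0.7  0.5] gap 1.003
(np.float64(249.81697640126444), np.float64(158.8570681219071))
```

View pics/w6a.png

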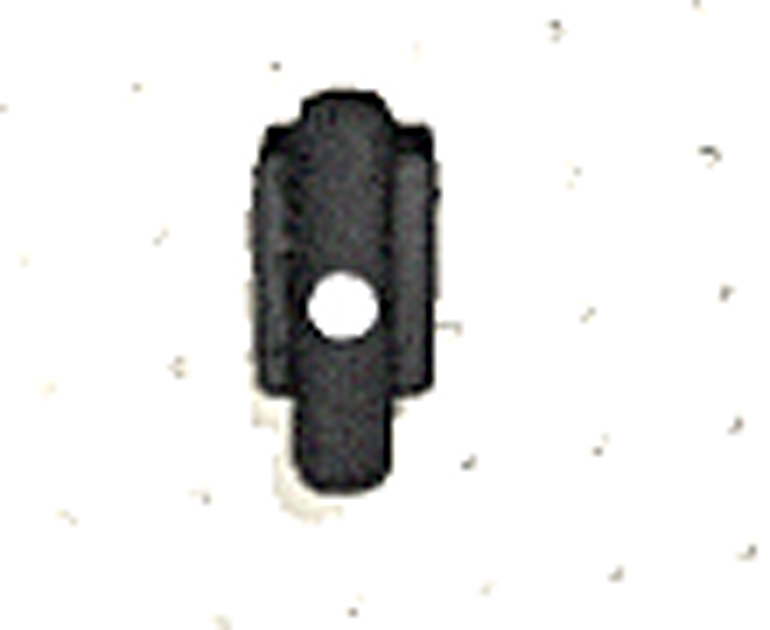

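```bash
python3 - <<'E'
from h import *
c=np.load('w6.npy',allow_pickle=True).item()
q=lambda x,y,z: plane(c,200+x/7-.43,115+y/7-.43,z)[:2]
h=q(342,306,.076); print('handle',h)
m=[(q(303,150,.076)+q(386,150,.076))/2,(q(297,460,.076)+q(391,460,.076))/2]; d=m[0]-m[1]; print(np.degrees(np.arctan2(d[1],d[0])))
R=Rn.from_quat(c['obs']['tool_rot']).as_matrix(); p=c['obs']['position']
print('in tool',R.T@(np.r_[h,.076]-p))
c5=np.load('w5.npy',allow_pickle=True).item();R5=Rn.from_quat(c5['obs']['tool_rot']).as_matrix()
t=np.array([.6468,-.1231]); print('tang in tool5',R5.T@(np.r_[t,.0785]-c5['obs']['position']))
plan([h[0],h[1],.15],pose(171.9),4,1)
E
```

```text
handle [ 0.4570098  -0.02913597]
171.6272293695512
in tool [ 0.02552109 -0.00588792  0.15457941]
tang in tool5 [ 0.02298877 -0.00406134  0.15092015]
dist mm [-26.1  -2.6 -80.5] rv deg [-0.1  0.1  0. ]
[[0.11,-0.03,0.34,0,0,0,1.0],[0.1,-0.02,0.33,-0.01,0.01,0,1.0],[0.11,-0.03,0.34,0,0,0,1.0],[0.11,-0.02,0.33,0,0,0,1.0]]
```

Request:
jog_arm([
  [0.1,-0.02,0.5,0,0,0.03,0.3],
  [0.11,-0.02,0.5,0,0,0,0.3],
  [0.11,-0.02,0.5,0,0,0,0.3],
  [0.11,-0.02,0.5,0,0,0,0.3],
  [0,0,0.5,0,0,0,0.3],
  [0,0,0,0,0,0,0.3],
  [0,0,0,0,0,0,0.3],
])

```text
t: 17.32
position: [0.4574, -0.0268, 0.081]
tool_rot: [0.072, 0.997, -0.0, 0.001]
wrist_force: [-0.0, 0.6, 0.2]
finger_gap: 0.651
```

```bash
python3 -c "
from h import *
st(); plan([.457,-.0285,.053],pose(171.7),2,.3)
c=shot('wrist','w7.png')
"
```

```text
t 17.32 p [ 0.4574 -0.0268  0.081 ] x [-0.99   0.143 -0.002] z [ 0.002 -0.001 -1.   ] yaw 171.77 q [ 0.74  0.53 -1.01  2.13  0.63  0.81  0.77] F [-0.   0.6  0.2] gap 0.651
dist mm [ -0.4  -1.7 -28. ] rv deg [-0.   0.1  0.1]
[[0,-0.01,0.23,0,0.01,0,0.3],[0,-0.02,0.24,-0.01,0,0.01,0.3]]
```

View pics/w7.png

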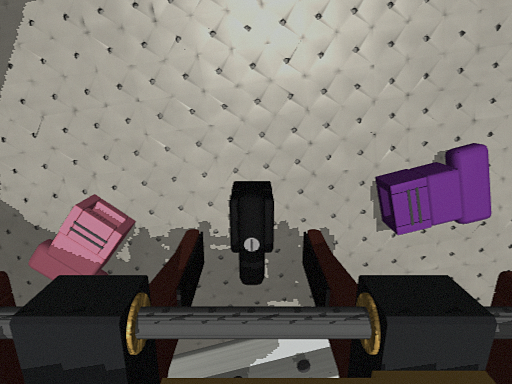

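Request:
jog_arm([
  [0,-0.01,0.23,0,0,0,0.3],
  [0,-0.01,0.22,0,0,0,0.3],
  [0,0,0,0,0,0,0.3],
  [0,0,0,0,0,0,-1],
  [0,0,0,0,0,0,-1],
  [0,0,0,0,0,0,-1],
  [0,0,0,0,0,0,-1],
  [0,0,0,0,0,0,-1],
], force=40)

```text
t: 18.38
position: [0.4561, -0.0284, 0.0534]
tool_rot: [0.072, 0.997, -0.001, 0.001]
wrist_force: [0.1, -0.5, 0.9]
finger_gap: 0.182
```

```bash
python3 -c "
from h import *
st()
"
```

```text
t 18.38 p [ 0.4561 -0.0284  0.0534] x [-0.99   0.143 -0.001] z [ 0.001 -0.002 -1.   ] yaw 171.79 q [ 0.7   0.57 -0.96  2.15  0.69  0.76  0.72] F [ 0.1 -0.5  0.9] gap 0.182
```

Request:
jog_arm([
  [0,0,-0.4,0,0,0,-1],
  [0,0,-0.8,0,0,0,-1],
  [0,0,-0.8,0,0,0,-1],
  [0,0,-0.6,0,0,0,-1],
  [0,0,0,0,0,0,-1],
])

```text
t: 19.0
position: [0.4575, -0.0281, 0.2114]
tool_rot: [0.072, 0.997, -0.001, 0.003]
wrist_force: [0.8, -0.2, -1.7]
finger_gap: 0.179
```

```bash
python3 -c "
from h import *
st(); plan([.6458,-.1225,.205],pose(179.2),8,-1)
"
```

```text
t 19.00 p [ 0.4575 -0.0281  0.2114] x [-0.99   0.143 -0.006] z [ 0.005 -0.003 -1.   ] yaw 171.75 q [ 0.95  0.34 -1.2   2.01  0.37  1.03  1.  ] F [ 0.8 -0.2 -1.7] gap 0.179
dist mm [188.3 -94.4  -6.4] rv deg [-0.2  0.3 -7.4]
[[-0.42,-0.14,0.02,0,0,-0.12,-1.0],[-0.41,-0.14,0.01,0,0.01,-0.11,-1.0],[-0.41,-0.16,0.02,-0.01,0,-0.12,-1.0],[-0.41,-0.15,0.01,0,0.01,-0.12,-1.0],[-0.41,-0.17,0.02,0,0,-0.11,-1.0],[-0.4,-0.17,0.01,0,0.01,-0.12,-1.0],[-0.4,-0.18,0.02,-0.01,0,-0.11,-1.0],[-0.4,-0.18,0.01,0,0.01,-0.12,-1.0]]
```

Request:
jog_arm([
  [-0.42,-0.14,0.02,0,0,-0.12,-1],
  [-0.41,-0.14,0.01,0,0.01,-0.11,-1],
  [-0.41,-0.16,0.02,-0.01,0,-0.12,-1],
  [-0.41,-0.15,0.01,0,0.01,-0.12,-1],
  [-0.41,-0.17,0.02,0,0,-0.11,-1],
  [-0.4,-0.17,0.01,0,0.01,-0.12,-1],
  [-0.4,-0.18,0.02,-0.01,0,-0.11,-1],
  [-0.4,-0.18,0.01,0,0.01,-0.12,-1],
  [0,0,0,0,0,0,-1],
  [0,0,0,0,0,0,-1],
])

```text
t: 20.25
position: [0.6431, -0.1212, 0.2006]
tool_rot: [0.006, 1.0, 0.001, -0.003]
wrist_force: [0.6, 0.3, -1.0]
finger_gap: 0.181
```

```bash
python3 -c "
from h import *
st(); plan([.6458,-.1225,.150],pose(179.2),3,-1); shot('wrist','w8.png'); shot('side','s8.png'); st()
c=cv2.imread('pics/w8.png')
"
```

```text
t 20.25 p [ 0.6431 -0.1212  0.2006] x [-1.     0.012  0.007] z [-0.007  0.002 -1.   ] yaw 179.28 q [ 0.76  0.68 -1.02  1.57  0.6   1.24  1.19] F [ 0.6  0.3 -1. ] gap 0.181
dist mm [  2.7  -1.3 -50.6] rv deg [ 0.1 -0.4  0.1]
[[-0.02,-0.01,0.28,0,-0.02,0,-1.0],[-0.01,0,0.28,0.01,-0.01,0.01,-1.0],[-0.02,-0.01,0.28,0,-0.02,0,-1.0]]
t 20.35 p [ 0.6433 -0.1213  0.2015] x [-1.     0.012  0.006] z [-0.006  0.001 -1.   ] yaw 179.3 q [ 0.76  0.68 -1.02  1.57  0.6   1.24  1.19] F [-0.1  0.1 -1.1] gap 0.178
```

View pics/w8.png

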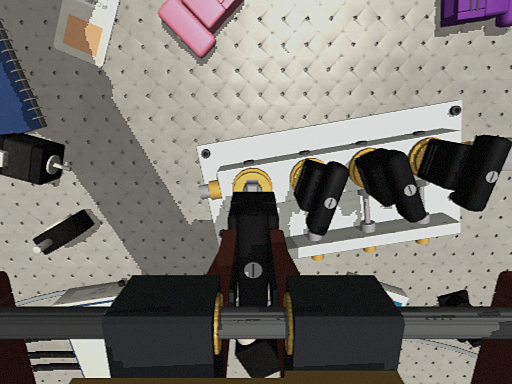

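Request:
jog_arm([
  [-0.02,-0.01,0.3,0,-0.02,0,-1],
  [-0.02,-0.01,0.3,0,-0.02,0,-1],
  [-0.01,0,0.3,0,-0.01,0,-1],
  [0,0,0,0,0,0,-1],
  [0,0,0,0,0,0,-1],
])

```text
t: 20.98
position: [0.6474, -0.1231, 0.1481]
tool_rot: [0.007, 1.0, 0.001, 0.001]
wrist_force: [0.4, -0.2, -0.7]
finger_gap: 0.179
```

```bash
python3 -c "
from h import *
st(); shot('wrist','w9.png'); st(); shot('side','s9.png'); shot('top','t9.png'); plan([.6458,-.1225,.140],pose(179.2),1,-1);
a=cv2.imread('pics/s9.png')[130:220,190:290];b=cv2.imread('pics/w9.png')[130:310,160:360]
cv2.imwrite('pics/c9.png',np.hstack([cv2.resize(a,None,fx=4,fy=4,interpolation=2),cv2.resize(b,None,fx=2,fy=2)]))
"
```

```text
t 20.98 p [ 0.6474 -0.1231  0.1481] x [-1.     0.013 -0.003] z [ 0.003  0.002 -1.   ] yaw 179.24 q [ 0.74  0.73 -0.99  1.62  0.65  1.15  1.16] F [ 0.4 -0.2 -0.7] gap 0.179
t 21.02 p [ 0.6477 -0.123   0.1485] x [-1.     0.013 -0.004] z [ 0.004  0.002 -1.   ] yaw 179.24 q [ 0.74  0.73 -0.99  1.62  0.65  1.15  1.16] F [ 1.2 -0.5 -1. ] gap 0.175
dist mm [-1.9  0.7 -8.7] rv deg [0.1 0.2 0. ]
[[0.03,0.01,0.15,0.01,0.03,0,-1.0]]
```

View pics/c9.png

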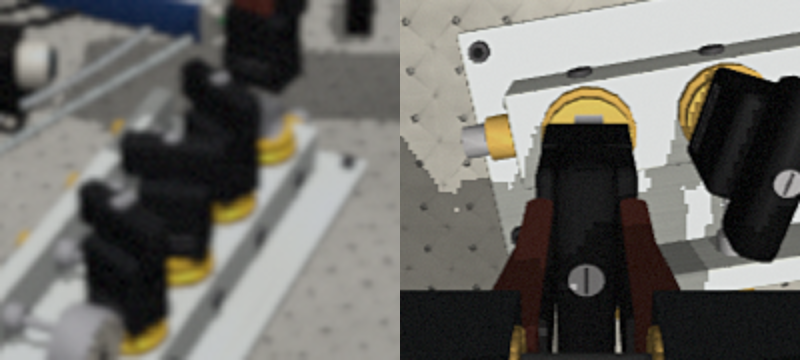

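Request:
jog_arm([
  [0.03,0.01,0.15,0.01,0.03,0,-1],
  [0,0,0,0,0,0,-1],
  [0,0,0,0,0,0,-1],
])

```text
t: 21.5
position: [0.6454, -0.1227, 0.1389]
tool_rot: [0.007, 1.0, 0.0, -0.001]
wrist_force: [-0.7, 0.2, -1.2]
finger_gap: 0.177
```

```bash
python3 -c "
from h import *
st(); plan([.6458,-.1225,.132],pose(179.2),1,-1)
"
```

```text
t 21.50 p [ 0.6454 -0.1227  0.1389] x [-1.     0.013  0.002] z [-0.002  0.    -1.   ] yaw 179.23 q [ 0.74  0.74 -0.98  1.63  0.66  1.14  1.15] F [-0.7  0.2 -1.2] gap 0.177
dist mm [ 0.4  0.2 -6.9] rv deg [ 0.  -0.1  0. ]
[[-0.01,0,0.11,0,-0.01,0,-1.0]]
```

Request:
jog_arm([
  [0,0,0.06,0,0,0,-1],
  [0,0,0.05,0,0,0,-1],
  [0,0,0.03,0,0,0,-1],
  [0,0,0,0,0,0,-1],
])

```text
t: 22.0
position: [0.6453, -0.1227, 0.1303]
tool_rot: [0.007, 1.0, 0.0, -0.001]
wrist_force: [-0.0, 0.4, -1.5]
finger_gap: 0.178
```

Request:
jog_arm([
  [0,0,0.03,0,0,0,-1],
  [0,0,0,0,0,0,-1],
])

```text
t: 22.25
position: [0.6454, -0.1227, 0.1287]
tool_rot: [0.007, 1.0, 0.0, -0.001]
wrist_force: [-0.0, 1.1, -1.5]
finger_gap: 0.182
```

Request:
jog_arm([
  [0,0,0.03,0,0,0,-1],
  [0,0,0,0,0,0,-1],
])

```text
t: 22.5
position: [0.6457, -0.1226, 0.127]
tool_rot: [0.007, 1.0, 0.0, -0.001]
wrist_force: [1.0, 0.8, -0.6]
finger_gap: 0.178
```

Request:
jog_arm([
  [0,0,0.03,0,0,0,-1],
  [0,0,0,0,0,0,-1],
])

```text
t: 22.75
position: [0.6459, -0.1226, 0.1253]
tool_rot: [0.007, 1.0, 0.0, -0.0]
wrist_force: [1.2, -0.5, -1.0]
finger_gap: 0.183
```

Request:
jog_arm([
  [0,0,0.03,0,0,0,-1],
  [0,0,0,0,0,0,-1],
])

```text
t: 23.0
position: [0.6459, -0.1226, 0.1235]
tool_rot: [0.007, 1.0, 0.0, -0.0]
wrist_force: [3.5, 0.1, -1.6]
finger_gap: 0.174
```

Request:
jog_arm([
  [0,0,0.03,0,0,0,-1],
  [0,0,0,0,0,0,-1],
])

```text
t: 23.25
position: [0.6459, -0.1226, 0.1217]
tool_rot: [0.007, 1.0, 0.0, -0.0]
wrist_force: [3.5, 0.1, -1.0]
finger_gap: 0.181
```

```bash
python3 -c "
from h import *
st()"
```

```text
t 23.25 p [ 0.6459 -0.1226  0.1217] x [-1.     0.013  0.001] z [-0.001  0.    -1.   ] yaw 179.23 q [ 0.73  0.75 -0.97  1.64  0.68  1.12  1.14] F [ 3.5  0.1 -1. ] gap 0.181
```

Request:
jog_arm([
  [-0.01,0,0.03,0,0,0,-1],
  [0,0,0.02,0,0,0,-1],
  [0,0,0,0,0,0,-1],
])

```text
t: 23.62
position: [0.646, -0.1227, 0.1184]
tool_rot: [0.007, 1.0, 0.0, -0.001]
wrist_force: [3.8, 0.5, -0.9]
finger_gap: 0.179
```

Request:
jog_arm([
  [0,0,0.03,0,0,0,-1],
  [0,0,0.03,0,0,0,-1],
  [0,0,0,0,0,0,-1],
])

```text
t: 24.0
position: [0.646, -0.1227, 0.1147]
tool_rot: [0.007, 1.0, 0.0, -0.001]
wrist_force: [3.1, 0.1, -1.9]
finger_gap: 0.182
```

Request:
jog_arm([
  [0,0,0.03,0,0,0,-1],
  [0,0,0.02,0,0,0,-1],
  [0,0,0,0,0,0,-1],
])

```text
t: 24.38
position: [0.646, -0.1227, 0.1118]
tool_rot: [0.007, 1.0, 0.0, -0.001]
wrist_force: [3.2, 0.6, -0.2]
finger_gap: 0.179
```

```bash
python3 -c "
from h import *
st()"
```

```text
t 24.38 p [ 0.646  -0.1227  0.1118] x [-1.     0.013  0.002] z [-0.002  0.    -1.   ] yaw 179.23 q [ 0.73  0.77 -0.96  1.64  0.69  1.11  1.13] F [ 3.2  0.6 -0.2] gap 0.179
```

Request:
jog_arm([
  [-0.005,0,0.02,0,0,0,-1],
  [0,0,0,0,0,0,-1],
])

```text
t: 24.62
position: [0.6461, -0.1227, 0.1105]
tool_rot: [0.007, 1.0, 0.0, -0.001]
wrist_force: [2.5, 0.8, -0.1]
finger_gap: 0.177
```

Request:
jog_arm([
  [-0.005,0,0.02,0,0,0,-1],
  [0,0,0,0,0,0,-1],
])

```text
t: 24.88
position: [0.6462, -0.1227, 0.1095]
tool_rot: [0.007, 1.0, -0.0, -0.001]
wrist_force: [1.2, -0.3, 0.9]
finger_gap: 0.179
```

Request:
jog_arm([
  [0,0,0.01,0,0,0,-1],
  [0,0,0,0,0,0,-1],
])

```text
t: 25.12
position: [0.6463, -0.1226, 0.1095]
tool_rot: [0.007, 1.0, -0.0, -0.001]
wrist_force: [-1.2, 0.3, 5.3]
finger_gap: 0.18
```

Request:
jog_arm([
  [0,0,0,0,0,0.4,-1],
  [0,0,0,0,0,0.6,-1],
  [0,0,0,0,0,0.6,-1],
  [0,0,0,0,0,0.6,-1],
  [0,0,0,0,0,0.6,-1],
])

```text
t: 25.75
position: [0.6467, -0.1214, 0.1095]
tool_rot: [0.202, 0.979, 0.0, -0.001]
wrist_force: [1.2, 1.9, 4.5]
finger_gap: 0.177
```

```bash
python3 -c "
from h import *
st(); print(robot.get_obs()['ft_torque'])"
```

```text
t 25.75 p [ 0.6467 -0.1214  0.1095] x [-0.919  0.395  0.002] z [-0.001  0.001 -1.   ] yaw 156.75 q [ 0.68  0.73 -0.88  1.65  0.63  1.07  0.78] F [1.2 1.9 4.5] gap 0.177
[ 0.46210018 -0.40199186  0.16557997]
```

Request:
jog_arm([
  [0,0,0,0,0,0.6,-1],
  [0,0,0,0,0,0.6,-1],
  [0,0,0,0,0,0.6,-1],
  [0,0,0,0,0,0.6,-1],
  [0,0,0,0,0,0,-1],
])

```text
t: 26.38
position: [0.6469, -0.121, 0.1095]
tool_rot: [0.36, 0.933, 0.001, -0.001]
wrist_force: [0.4, 4.5, 3.5]
finger_gap: 0.182
```

```bash
python3 -c "
from h import *
st(); print(robot.get_obs()['ft_torque'])
shot('wrist','w10.png')"
```

```text
t 26.38 p [ 0.6469 -0.121   0.1095] x [-0.74   0.672  0.002] z [-0.001  0.002 -1.   ] yaw 137.74 q [ 0.64  0.7  -0.81  1.65  0.57  1.04  0.48] F [0.4 4.5 3.5] gap 0.182
[ 0.94307314 -0.54336164 -0.01856418]
```

View pics/w10.png

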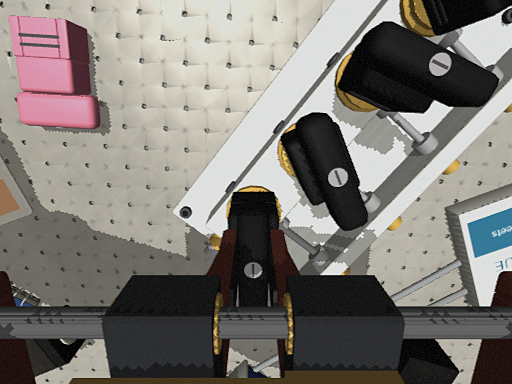

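Request:
jog_arm([
  [0,0,0,0,0,0.6,-1],
  [0,0,0,0,0,0.6,-1],
  [0,0,0,0,0,0.6,-1],
  [0,0,0,0,0,0.6,-1],
  [0,0,0,0,0,0.6,-1],
  [0,0,0,0,0,0.5,-1],
  [0,0,0,0,0,0,-1],
])

```text
t: 27.3
position: [0.6476, -0.1206, 0.1095]
tool_rot: [0.575, 0.818, 0.001, -0.0]
wrist_force: [2.1, 5.8, 4.6]
finger_gap: 0.18
```

```bash
python3 -c "
from h import *
st(); print(robot.get_obs()['ft_torque'])"
```

```text
t 27.30 p [ 0.6476 -0.1206  0.1095] x [-0.338  0.941  0.002] z [ 0.001  0.002 -1.   ] yaw 109.77 q [ 0.57  0.67 -0.7   1.65  0.49  1.    0.05] F [2.1 5.8 4.6] gap 0.18
[ 1.23840315 -0.87443614  0.08832783]
```

Request:
jog_arm([
  [0.01,0,0,0,0,0.4,-1],
  [0,0,0,0,0,0.4,-1],
  [0,0,0,0,0,0.2,-1],
  [0,0,0,0,0,0,-1],
])

```text
t: 27.8
position: [0.6478, -0.1204, 0.1095]
tool_rot: [0.631, 0.776, 0.001, -0.0]
wrist_force: [4.1, 4.1, 2.1]
finger_gap: 0.18
```

```bash
python3 -c "
from h import *
st(); print(robot.get_obs()['ft_torque'])"
```

```text
t 27.80 p [ 0.6478 -0.1204  0.1095] x [-0.204  0.979  0.002] z [ 0.001  0.002 -1.   ] yaw 101.79 q [ 0.55  0.66 -0.67  1.66  0.47  0.99 -0.07] F [4.1 4.1 2.1] gap 0.18
[ 1.03465364 -1.20492123  0.13463226]
```

Request:
jog_arm([
  [0,0,0,0,0,0.2,-1],
  [0,0,0,0,0,0.2,-1],
  [0,0,0,0,0,0,-1],
])

```text
t: 28.18
position: [0.6478, -0.1205, 0.1095]
tool_rot: [0.652, 0.758, 0.001, -0.0]
wrist_force: [4.2, 3.5, 2.2]
finger_gap: 0.181
```

```bash
python3 -c "
from h import *
st(); print(robot.get_obs()['ft_torque'])"
```

```text
t 28.18 p [ 0.6478 -0.1205  0.1095] x [-0.149  0.989  0.002] z [ 0.001  0.002 -1.   ] yaw 98.58 q [ 0.54  0.66 -0.66  1.66  0.46  0.99 -0.12] F [4.2 3.5 2.2] gap 0.181
[ 1.07729011 -1.22540337  0.14721444]
```

Request:
jog_arm([
  [0,0,0,0,0,0.2,-1],
  [0,0,0,0,0,0,-1],
])

```text
t: 28.42
position: [0.6479, -0.1204, 0.1096]
tool_rot: [0.663, 0.749, 0.001, -0.0]
wrist_force: [3.5, 4.3, 2.7]
finger_gap: 0.178
```

```bash
python3 -c "
from h import *
st(); print(robot.get_obs()['ft_torque'])"
```

```text
t 28.43 p [ 0.6479 -0.1204  0.1096] x [-0.122  0.993  0.002] z [ 0.002  0.002 -1.   ] yaw 96.99 q [ 0.54  0.65 -0.65  1.66  0.46  0.99 -0.14] F [3.5 4.3 2.7] gap 0.178
[ 1.07439842 -1.28261165  0.14979806]
```

Request:
jog_arm([
  [0,0,0,0,0,0.15,-1],
  [0,0,0,0,0,0,-1],
])

```text
t: 28.68
position: [0.6479, -0.1204, 0.1095]
tool_rot: [0.67, 0.742, 0.001, -0.0]
wrist_force: [4.6, 4.4, 1.3]
finger_gap: 0.182
```

```bash
python3 -c "
from h import *
st(); print(robot.get_obs()['ft_torque'])"
```

```text
t 28.68 p [ 0.6479 -0.1204  0.1095] x [-0.101  0.995  0.002] z [ 0.002  0.002 -1.   ] yaw 95.81 q [ 0.54  0.65 -0.65  1.66  0.45  0.98 -0.16] F [4.6 4.4 1.3] gap 0.182
[ 1.06739222 -1.33490418  0.26191508]
```

Request:
jog_arm([
  [0,0,0,0,0,0.15,-1],
  [0,0,0,0,0,0,-1],
])

```text
t: 28.92
position: [0.6479, -0.1204, 0.1095]
tool_rot: [0.678, 0.735, 0.001, -0.0]
wrist_force: [4.3, 3.4, 3.2]
finger_gap: 0.181
```

```bash
python3 -c "
from h import *
st(); print(robot.get_obs()['ft_torque'])"
```

```text
t 28.93 p [ 0.6479 -0.1204  0.1095] x [-0.081  0.997  0.002] z [ 0.002  0.002 -1.   ] yaw 94.65 q [ 0.53  0.65 -0.64  1.66  0.45  0.98 -0.18] F [4.3 3.4 3.2] gap 0.181
[ 1.03227813 -1.34686951  0.49333541]
```

Request:
jog_arm([
  [0,0,0,0,0,-0.2,-1],
  [0,0,0,0,0,-0.2,-1],
  [0,0,0,0,0,0,-1],
])

```text
t: 29.3
position: [0.6477, -0.1206, 0.1095]
tool_rot: [0.657, 0.754, 0.001, -0.0]
wrist_force: [3.4, 4.9, 2.3]
finger_gap: 0.182
```

```bash
python3 -c "
from h import *
st(); print(robot.get_obs()['ft_torque'])"
```

```text
t 29.30 p [ 0.6477 -0.1206  0.1095] x [-0.136  0.991  0.002] z [ 0.001  0.002 -1.   ] yaw 97.79 q [ 0.54  0.65 -0.65  1.66  0.46  0.99 -0.13] F [3.4 4.9 2.3] gap 0.182
[ 1.01330822 -1.09701102  0.07889977]
```

Request:
jog_arm([
  [0,0,0,0,0,0,-0.4],
  [0,0,0,0,0,0,-0.2],
  [0,0,0,0,0,0,-0.1],
  [0,0,0,0,0,0,-0.1],
  [0,0,-0.2,0,0,0,-0.1],
  [0,0,-0.5,0,0,0,-0.1],
  [0,0,-0.7,0,0,0,-0.1],
  [-0.4,0,-0.7,0,0,0,-0.1],
  [-0.4,0,0,0,0,0,-0.1],
  [0,0,0,0,0,0,-0.1],
])

```text
t: 30.55
position: [0.6525, -0.1727, 0.2345]
tool_rot: [0.66, 0.751, -0.001, -0.0]
wrist_force: [-0.5, -0.9, -0.2]
finger_gap: 0.454
```

```bash
python3 -c "
from h import *
st(); c=shot('wrist','w11.png'); np.save('w11.npy',c,allow_pickle=True);shot('side','s11.png');
c=shot('top','t11.png');np.save('t11.npy',c,allow_pickle=True)
a=cv2.imread('pics/top0.png')[105:190,200:345];b=cv2.imread('pics/t11.png')[105:190,200:345]
cv2.imwrite('pics/c11.png',np.hstack([cv2.resize(b,None,fx=5,fy=5,interpolation=2)]))
cv2.imwrite('pics/s11c.png',cv2.resize(cv2.imread('pics/s11.png')[130:240,170:300],None,fx=5,fy=5,interpolation=2))"
```

```text
t 30.55 p [ 0.6525 -0.1727  0.2345] x [-0.129  0.992 -0.001] z [-0.002 -0.001 -1.   ] yaw 97.39 q [ 0.63  0.56 -0.69  1.5   0.37  1.21  0.01] F [-0.5 -0.9 -0.2] gap 0.454
```

View pics/w11.png

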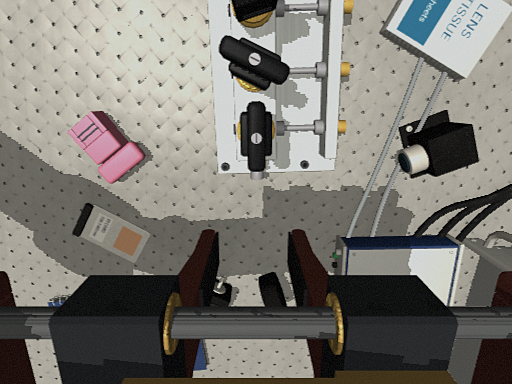

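View pics/c11.png

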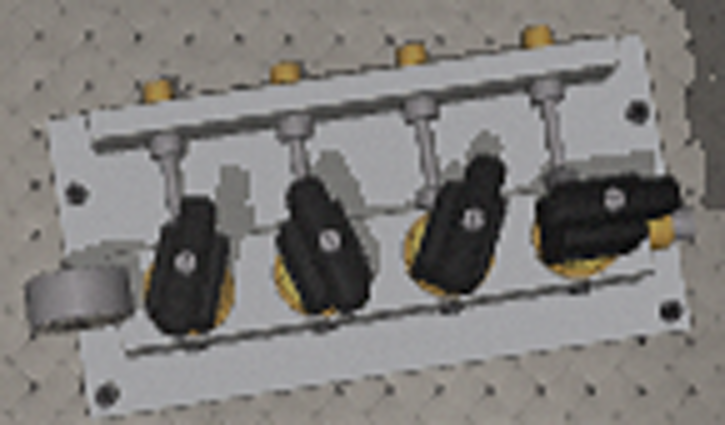

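View pics/s11c.png

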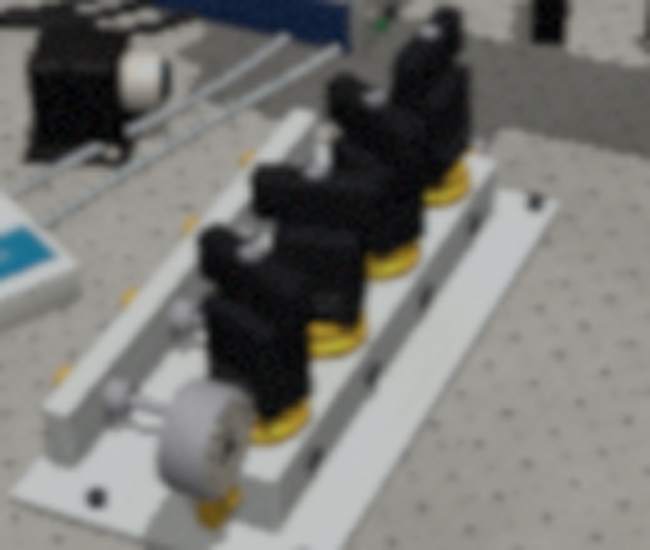

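```bash
python3 - <<'E'
from h import *
a=cv2.imread('pics/top0.png',0).astype(int);b=cv2.imread('pics/t11.png',0).astype(int)
d=abs(a-b)[105:190,200:300]; print('diff neighbours max',d.max(),(d>40).sum())
f=np.load('w11.npy',allow_pickle=True).item()['frame']
cv2.imwrite('pics/w11a.png',cv2.resize(cv2.convertScaleAbs(f[85:190,200:310,::-1],alpha=1.6),None,fx=5.7,fy=5.7,interpolation=2))
E
```

```text
diff neighbours max 25 0
```

View pics/w11a.png

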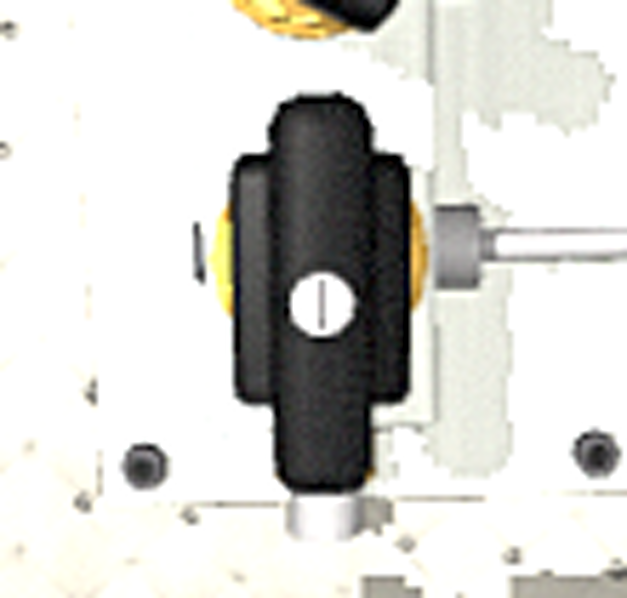

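```bash
python3 - <<'E'
from h import *
c=np.load('w11.npy',allow_pickle=True).item()
q=lambda x,y,z: plane(c,200+x/5.7-.4,85+y/5.7-.4,z)
print('screw',q(322,304,.132))
m=[(q(270,140,.132)+q(373,140,.132))/2,(q(275,470,.132)+q(369,470,.132))/2];d=m[0]-m[1];print('bar yaw',np.degrees(np.arctan2(d[1],d[0])))
p=[plane(c,223.5,166.5,.008),plane(c,304.5,164.5,.008)];d=p[0]-p[1];print('plate normal dir',np.degrees(np.arctan2(d[1],d[0]))%180-90+180-180)
robot.job_done()
E
```

```text
screw [ 0.64766777 -0.12282702  0.132     ]
bar yaw 97.64922493015968
plate normal dir -81.12323567298884
the job is handed in; nothing more can be done
```

The handle is back on the bare valve at the -y end of the row, fully home, turned clockwise to its stop and released. I handed the job in about 31 s into the 64 s allowed; no verdict came back.

**What I did:** I gripped the lying handle by its hub and stood it upright on the table. I then took it again from above by the grip bar and lowered it onto the tang. Wrist forces stayed under 6 N on the way down, with contact at the expected home height. Turning clockwise took about 0.15 N m until the torque rose to 0.49 N m at the stop. I then backed the handle off about 3° within the socket's play, so the bar lies closer to the row line, and let go.

**Last checks:**
- **Bar direction:** it measured 97.6°, against about 98.9° for the row, so it is about 0.02 rad off (limit 0.12).
- **Position:** the handle's centre measured about 1 mm from where I had measured the spindle axis (limit 4 mm).
- **Other valves:** the top camera's before and after pictures show no change around the three neighbouring handles.
- **Gripper:** it is clear above the work, touching nothing.

**Disagreements and gaps:**
- The two cameras' spindle positions differed by about 2 mm, which matches the stated calibration. I corrected for it by viewing the handle and the tang from the same wrist-camera offset.
- I judged the handle home from the gripper height and the contact force, not from a separate height measurement after release.

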